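# Drive home the bread slicer's clamp screw

### The job

The bread slicer's big clamp screw has worked loose. Take the screwdriver from its sloping rest, stand it bit-down in the screw's well and let go of it, then take hold of it again and, keeping the bit pressed into the slot, turn the screw clockwise until it is fully home. Then stand the screwdriver in the empty steel pot and let go, turning the screw only with the screwdriver and leaving the pot and everything else where it is.

Things in the scene. Friction and masses are not known exactly. Their poses are not given: they have to be found in the camera images.
- driver_handle (a point): Screwdriver, 190 mm, 0.15 kg: dark wood handle 28 x 28 mm square, 100 mm long; round steel shank 12 mm thick ending in a flat blade 12 mm wide (along y), 3 mm thick (along x). Point: middle of the handle, on the axis, 140 mm from the blade's end, 50 mm from the handle's end. z runs from bit to handle (up = standing bit-down); the handle's flats face x and y.
- driver_tip (a point): Middle of the end of the screwdriver's blade; same axes as driver_handle, which lies 140 mm along +z from here. At the start the screwdriver lies in its rest, sloping 50 degrees up from the level, bit low and towards the robot, its y axis level.
- rest: Fixed wooden tool rest, base 190 x 90 mm. Origin: on the table under the middle of the lying handle (147 mm up); x is level, uphill along the screwdriver, away from the robot. The handle lies on a rib 22 mm wide (narrower than it, so fingers pass on both sides); the lower shank lies between low cheeks, the blade against a stop. It lifts straight up freely.
- slicer: Fixed bread slicer: aluminium base 385 x 160 mm, a low grey housing at the near end, beyond it a slatted wooden cradle 98 mm high that begins 130 mm from the screw. Origin: on the table under the screw's axis; x runs along the base to the cradle. The screw sits in an upright grey boss 64 mm across, top 74 mm above the table; nothing near is higher.
- screw_slot (a point): Upright steel screw, head 44 mm across; this point moves with it: on its axis, at the slot's bottom, 40 mm below the head's top. z up; the slot runs along y (two dark notches on the rim show it). Downward: funnel 32 narrowing to 14.4 mm over 8 mm, round well 14.4 mm, then 34 mm below the top the slot, 5 mm wide, 14 long, 6 deep. The blade has 10 degrees of play in it.
- screw (a joint): Turn of the screw, rad, growing clockwise seen from above; starts at 0 to 0.3, stop (fully home) at 1.5. It sinks 4 mm per rad: the head starts up to 6 mm proud of the boss and is flush when home. Stiff (about 0.2 N m), stays where left. A screwdriver left in the well stands by itself, leaning a few degrees; with its blade across the slot it rests 6 mm higher.
- pot_in (a point): Empty plain steel pot, open at the top, 92 mm across the rim (74 mm at the foot) and 90 mm high, wall 4 mm, 0.7 kg, loose on the table. This point is the centre of its inner floor, about 5 mm above the table.
Not all that is in view belongs to the job. What is shaped like the part that bears pot_in but pink is not meant. Of the things shaped like the part that bears driver_handle, the dark wooden one is meant.

How it is judged:
By the outcome, as a careful person would: the job done as asked, in the order asked, and still so for the second after the job is handed in, with the robot touching nothing.
It also fails if it takes over 61 s, if anything falls off the work surface, if the arm or the gripper's body presses on something with over 40 N, if the wrist force passes 120 N, or if a joint passes its speed limit or range.

### The arm

A 6-joint arm with a two-finger parallel gripper is mounted at the origin on the work surface. World frame = base frame: x ahead of the robot, y to its left, z up, the work surface at z = 0. Lengths are in mm, angles in rad, forces in N, time in s.
With the tool pointing down it reaches from about 400 to 825 mm from the base axis. Payload 7 kg.
Tool frame: the origin (TCP) lies at the very end of the fingers, on their centre line; the grasp point (between the pads) lies 19 mm behind it; z points along the fingers, y is the line along which they close (so a half turn about z gives the same grasp; the last joint's range is limited). The gripper opens to 88 mm and grips with 3 to 60 N. Pads are 19 mm wide; open, the fingers measure 130 mm over their backs; the gripper's body (78 mm by 193 mm) begins 47 mm behind the grasp point.
Start: joints at [-0.925, 0.359, 0.012, 0, -1.224, -0.288], TCP at [236.367, -632.239, 226.561] pointing down, gripper open.
Joint ranges: [-3.07, 3.07], [-1.43, 2.12], [-1.02, 1.25], [-3.03, 1.67], [-3.05, -0], [-3.03, 3.03]. Speed limits (rad/s): [2.39, 2.39, 3.01, 3.14, 3.14, 3.14].

### API

Orientations are given as a unit quaternion [x, y, z, w].
In Python, from plant import bot gives the robot as it stands. Calls block until the motion is done:
- bot.move_ptp(position, orientation): joint-space move of the TCP to a pose.
- bot.line_to(position, velocity=150, ori=None): straight line of the TCP; ori=None keeps the orientation; velocity is the mean speed in mm/s.
- bot.move_joints(angles): joint-space move.
- bot.move_gripper(opening, force=None): finger opening in mm; force is the grip in N (None keeps the last); returns when the fingers have stopped.
- bot.pause(seconds).
- bot.solve_ik(position, orientation): joint angles nearest the present ones, or None.
- bot.read_state(): the state.
- bot.camera(name): name is "scene" or "top"; returns the picture (420x560x3 uint8, red, green, blue); there is no depth.
- bot.get_calibration(name): a dict with "fx", "fy", "cx", "cy" (pixels), "view" (4x4, takes a point from world to camera coordinates). Camera axes: x right, y up, looking along -z (the intrinsics and any distortion apply to the point x, -y, -z); pixel columns grow to the right and rows downward; lengths in mm; the calibration is good to about 2 mm. A picture is of the moment at which its call begins. get_calibration takes no time and is no camera call.
A pose or a line that the arm cannot do raises bot.Unreachable and nothing moves.
- bot.close_job(): hands the job in; it is judged then, once.
The state is a dict: "t": time; "joint_pos": joint angles; "qvel": joint speeds; "tau": joint torques, N m; "tcp_pos": TCP position; "eef_rot": TCP orientation; "contact_force": force on the tool from outside, world axes, zero at the start; "moment": the same for the moment, N m; "width": finger opening in mm; "finger_force": force on a finger pad.
Only numpy, scipy, OpenCV 4.12 (cv2) and the standard library are available. Lean on these libraries where they do the work, as an engineer would, in place of code of your own. Each camera call takes 0.05 s, during which the arm holds its last target. There are 200 camera calls.

## Working session

There is one attempt and no reset: what is moved stays moved. The work goes in short steps, each a Python script; the robot and the scene stay as the last script left them, time stands still between calls to the robot, and variables do not carry over. Pictures are saved under pics/ and viewed, at most 12 in all, crops included, and the job is handed in when it is done.

```bash
mkdir -p pics; ls
python3 - <<'E'
from plant import bot
import cv2,numpy as np
np.set_printoptions(precision=4,suppress=True)
for n in("scene","top"):
    cv2.imwrite(f"pics/{n}0.png",cv2.resize(bot.camera(n)[:,:,::-1],(800,600),interpolation=cv2.INTER_CUBIC))
    c=bot.get_calibration(n);print(n,c)
s=bot.read_state();print(s)
E
```

```text
pics
scene {'fx': 445.08529737900466, 'fy': 445.08529737900466, 'cx': 275.5906453456288, 'cy': 214.7699804854823, 'view': array([[    0.6946,     0.7194,    -0.0063,  -278.4303],
       [   -0.3985,     0.392 ,     0.8292,    51.8858],
       [    0.599 ,    -0.5734,     0.5589, -1496.3641],
       [    0.    ,     0.    ,     0.    ,     1.    ]])}
top {'fx': 526.4219260523058, 'fy': 526.4219260523058, 'cx': 282.959753993446, 'cy': 211.15197361681152, 'view': array([[    0.0246,    -0.9997,    -0.0024,     5.4264],
       [    0.9769,     0.0235,     0.2124,  -412.9489],
       [   -0.2123,    -0.0076,     0.9772, -1492.0089],
       [    0.    ,     0.    ,     0.    ,     1.    ]])}
{'t': 0.1, 'joint_pos': array([-0.9249,  0.3593,  0.0112, -0.0003, -1.2241, -0.2881]), 'qvel': array([-0.0005,  0.0012, -0.    ,  0.0009, -0.0004, -0.0008]), 'tau': array([ -0.0016, -58.4164,  29.3751,   7.0155,   0.0101,  -0.    ]), 'tcp_pos': array([ 236.232 , -631.854 ,  225.7394]), 'eef_rot': array([-0.1779,  0.984 ,  0.0007, -0.0002]), 'contact_force': array([-0.2983, -0.0436,  0.7176]), 'moment': array([-0.0543,  0.0026,  0.0182]), 'finger_force': 0.0, 'width': 87.60774922843089}
```

View pics/scene0.png

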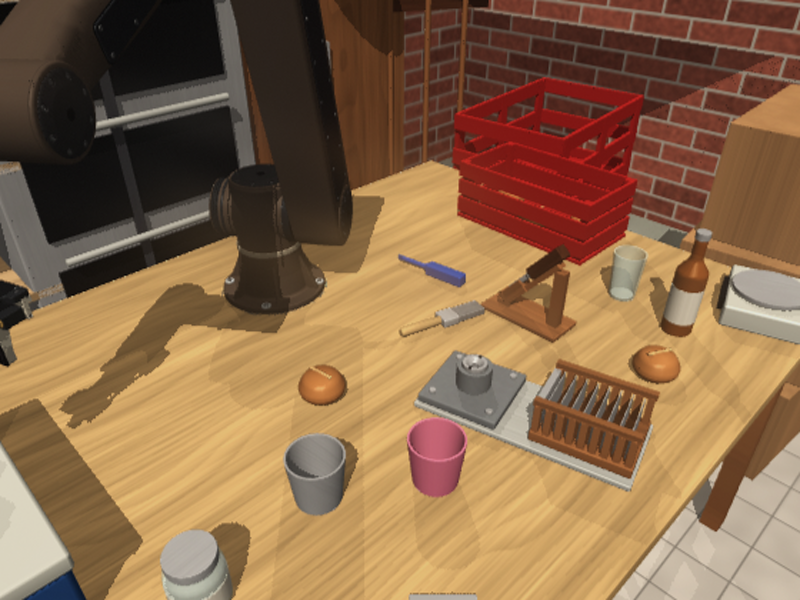

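View pics/top0.png

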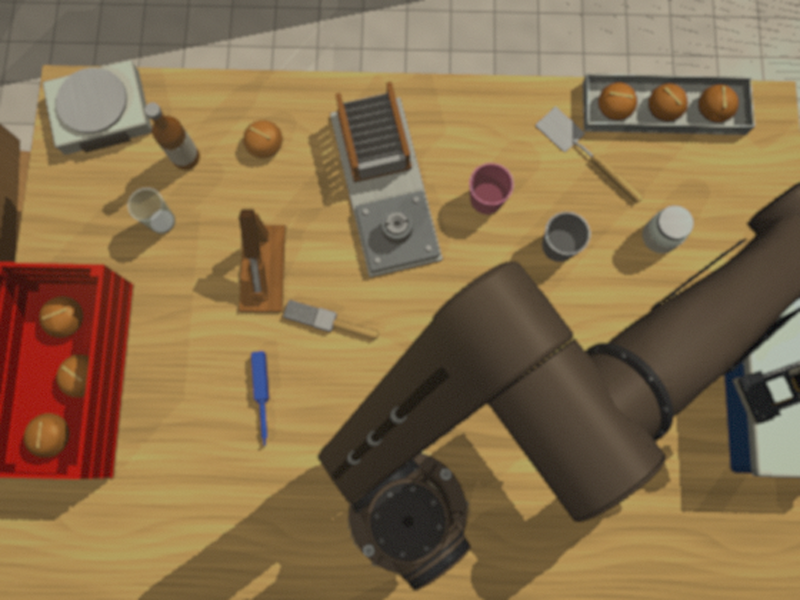

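Candidates (800x600 pictures):
- **Screwdrivers:** a dark wooden one in the sloping rest, scene (548,262) / top (252,230), and a blue one lying on the table, scene (435,270) / top (261,395). The dark wooden one in the rest fits the description.
- **Pots:** a grey steel one, scene (316,472) / top (566,238), and a pink one, scene (436,455) / top (491,188). The grey one fits.

I'll confirm both in enlarged crops.

```bash
cat > h.py <<'E'
import cv2,numpy as np
from scipy.optimize import least_squares
from scipy.spatial.transform import Rotation as R
from plant import bot
np.set_printoptions(precision=4,suppress=True)
def crop(im,x0,y0,x1,y1,s,step=10):
    c=cv2.resize(im[y0:y1,x0:x1,::-1],None,fx=s,fy=s,interpolation=cv2.INTER_CUBIC)
    for x in range(-(-x0//step)*step,x1,step):
        p=int((x-x0+.5)*s);cv2.line(c,(p,0),(p,6),(0,255,255),1);cv2.putText(c,str(x),(p-8,16),0,.33,(0,0,255),1)
    for y in range(-(-y0//step)*step,y1,step):
        p=int((y-y0+.5)*s);cv2.line(c,(0,p),(6,p),(0,255,255),1);cv2.putText(c,str(y),(8,p+4),0,.33,(0,0,255),1)
    return c
def tile(name,cs):
    h=max(c.shape[0] for c in cs)
    cv2.imwrite(name,np.hstack([np.pad(c,((0,h-c.shape[0]),(0,4),(0,0))) for c in cs]))
C={n:bot.get_calibration(n) for n in("scene","top")}
def proj(n,P):
    c=C[n];q=np.atleast_2d(P)@c["view"][:3,:3].T+c["view"][:3,3]
    return np.c_[c["cx"]-c["fx"]*q[:,0]/q[:,2],c["cy"]+c["fy"]*q[:,1]/q[:,2]]
E
python3 - <<'E'
from h import *
t=bot.camera("top");s=bot.camera("scene")
tile("pics/t1.png",[crop(t,154,136,210,224,4.5),crop(t,245,126,315,196,4.5),crop(t,375,140,420,190,4.5)])
tile("pics/s1.png",[crop(s,334,165,413,245,3.5),crop(s,287,240,371,301,3.5),crop(s,192,297,252,364,3.5)])
E
```

```text
(no output)
```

View pics/t1.png

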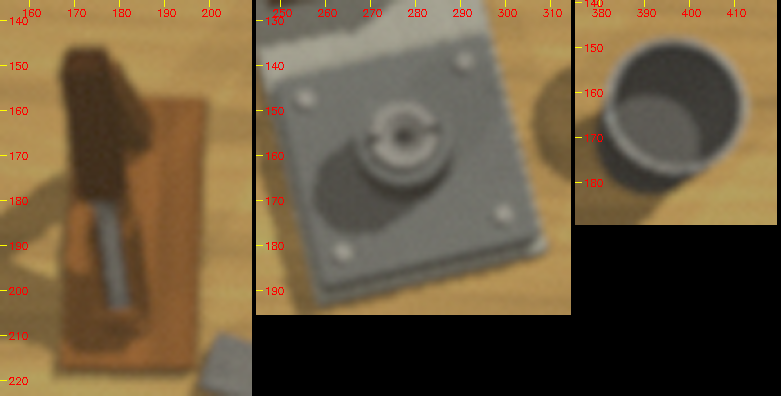

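View pics/s1.png

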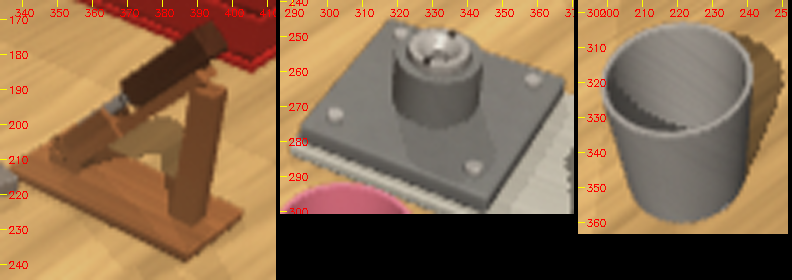

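The crops confirm both choices: the dark wooden driver lies in the rest, and the grey steel pot is empty. The screw head is at top raw (277.4,155.5) with its notches left and right. The pot rim is centred at top raw (396.9,163.3). Next I'll fit the poses.

```bash
cat >> h.py <<'E'
def drv(p):  # driver axes at rest; p=x,y,yaw
    a=np.deg2rad(50);c,s=np.cos(p[2]),np.sin(p[2])
    u=np.array([np.cos(a)*c,np.cos(a)*s,np.sin(a)]);v=np.array([-s,c,0]);return u,v,np.cross(u,v)
def hp(p,s,v,w):
    U,V,W=drv(p);return np.array([p[0],p[1],147])+s*U+v*V+w*W
E
python3 - <<'E'
from h import *
T=lambda i,x,y:(np.array([154,245,375][i])+(x-[0,256,575][i])/4.5-.5,[136,126,140][i]+y/4.5-.5)
S=lambda i,x,y:(np.array([334,287,192][i])+(x-[0,280.5,578][i])/3.5-.5,[165,240,297][i]+y/3.5-.5)
u,v,w=drv([0,0,0]);print(w)
up=1 if w[2]>0 else -1
# obs: cam, (s,v,w), px
O=[("top",(50,14,-14*up),T(0,64,48)),("top",(50,-14,-14*up),T(0,108,48)),("top",(-50,14,14*up),T(0,77,200)),("top",(-50,-14,14*up),T(0,128,200)),
("top",(-60,0,6*up),T(0,106,210)),("top",(-120,0,6*up),T(0,118,300)),
("scene",(50,0,0),S(0,215,40)),("scene",(-50,0,0),S(0,126,100))]
f=lambda p:np.concatenate([proj(c,hp(p,*k))[0]-np.array(o) for c,k,o in O])
r=least_squares(f,[650,200,0],x_scale=[1,1,.01],loss="soft_l1");print("driver",r.x);print(f(r.x).reshape(-1,2))
for nm,z,a,b in[("pot rim",90,T(2,676,107),S(2,677.5,80)),("screw",79,T(1,404,135),S(1,434,48))]:
    g=lambda p:np.r_[proj("top",[*p,z])[0]-a,proj("scene",[*p,z])[0]-b]
    q=least_squares(g,[600,0]);print(nm,q.x,q.fun)
# slot direction from notches (top)
def ray(px,z,n="top"):return least_squares(lambda p:proj(n,[*p,z])[0]-px,[600,0]).x
A=ray(T(1,372,138),79);B=ray(T(1,435,130),79);print("notch",A,B,np.degrees(np.arctan2(*(A-B)[::-1])))
A=ray(S(1,424,63),79,"scene");B=ray(S(1,461,42),79,"scene");print("notch scene",A,B,np.degrees(np.arctan2(*(A-B)[::-1])))
t=bot.camera("top");s=bot.camera("scene")
sl=ray(T(1,404,135),79)
def ov(im,n,P):
    im=im.copy()
    return im,proj(n,P)
c=cv2.resize(t[126:196,245:315,::-1],None,fx=6,fy=6,interpolation=cv2.INTER_CUBIC)
d=cv2.resize(s[238:275,305:355,::-1],None,fx=7,fy=7,interpolation=cv2.INTER_CUBIC)
cv2.imwrite("pics/slot.png",np.hstack([c,np.pad(d,((0,420-d.shape[0]),(0,0),(0,0)))]))
E
```

```text
[-0.766  -0.      0.6428]
driver [518.2456 318.6973   0.0448]
[[-0.0766 -0.7115]
 [ 0.3745 -0.9159]
 [ 0.7429  1.4552]
 [-0.6316  1.255 ]
 [ 0.1802  0.4439]
 [ 0.3582 -2.5424]
 [-0.4664 -1.0397]
 [ 2.3255 -2.6809]]
pot rim [ 555.5885 -311.8596] [ 0.5564 -1.1719 -0.2883 -1.1689]
screw [569.6922  33.4237] [ 0.7189  0.4225  0.6858 -0.4295]
notch [568.4025  56.2431] [574.8084  15.539 ] 98.94383011345244
notch scene [575.6228  12.6902] [578.8534  50.1912] -94.92365338369595
```

View pics/slot.png

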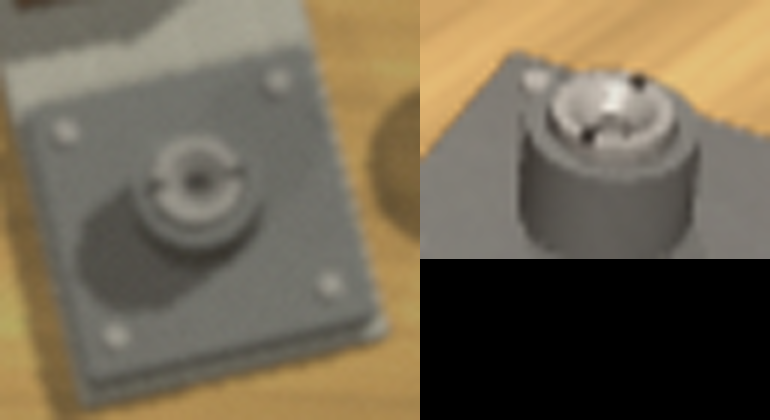

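```bash
cat >> h.py <<'E'
P=np.array([518.2,318.7,.0448]);SC=np.array([569.7,33.4]);POT=np.array([555.6,-311.9])
def tq(az,tilt=0,flip=1):
    z=np.array([np.sin(tilt)*np.cos(az),np.sin(tilt)*np.sin(az),-np.cos(tilt)]);y=flip*np.array([-np.sin(az),np.cos(az),0])
    return R.from_matrix(np.c_[np.cross(y,z),y,z]).as_quat(),z
def pose(grip,az,tilt=0,flip=1):
    q,z=tq(az,tilt,flip);return np.asarray(grip)+19*z,q
E
python3 - <<'E'
from h import *
def ray(px,z,n="top"):return least_squares(lambda p:proj(n,[*p,z])[0]-px,[600,0]).x
for n,a,b in[("top",(245+153/6-.5,126+188/6-.5),(245+241/6-.5,126+172/6-.5)),("scene",(335.8,249.2),(328.6,256.6))]:
    A,B=ray(a,79,n),ray(b,79,n);print(A,B,(A+B)/2,np.degrees(np.arctan2(*(A-B)[::-1])))
s12=hp(P,12,0,0);a=np.deg2rad
for f in(1,-1):
    for nm,pp in[("pick",pose(s12,P[2],0,f)),("stand",pose([*SC,240],a(10),a(40),f)),("turn0",pose([*SC,195],a(10),0,f)),("turn0b",pose([*SC,195],a(100),0,f)),("turn1",pose([*SC,195],a(-70),0,f)),("pot",pose([*POT,270],a(-70),0,f)),("pot2",pose([*POT,270],a(-30),0,f))]:
        print(f,nm,bot.solve_ik(*pp))
E
```

```text
[566.3479  56.9926] [575.5152  14.4202] [570.9315  35.7064] 102.15228071426864
[568.7755  53.3504] [575.2474  17.3627] [572.0115  35.3565] 100.19491566412378
1 pick [ 0.8624  0.3312 -0.2447  0.     -0.9949 -2.3884]
1 stand None
1 turn0 [ 0.4013  0.2271 -0.2942  0.     -1.0494 -1.7976]
1 turn0b [ 0.4013  0.2271 -0.2942  0.     -1.0494 -0.2268]
1 turn1 None
1 pot [-0.2058  0.2831 -0.0404  0.     -1.2472 -2.5868]
1 pot2 [-0.2058  0.2831 -0.0404  0.     -1.2472 -1.8886]
-1 pick [ 0.8624  0.3312 -0.2447  0.     -0.9949  0.7532]
-1 stand None
-1 turn0 [ 0.4013  0.2271 -0.2942  0.     -1.0494  1.344 ]
-1 turn0b [ 0.4013  0.2271 -0.2942  0.     -1.0494  2.9148]
-1 turn1 [ 0.4013  0.2271 -0.2942  0.     -1.0494 -0.0523]
-1 pot [-0.2058  0.2831 -0.0404  0.     -1.2472  0.5548]
-1 pot2 [-0.2058  0.2831 -0.0404  0.     -1.2472  1.253 ]
```

Run:
```python
from h import *
a=np.deg2rad;s=hp(P,12,0,0)
for t in range(-40,45,5):
    print(t,*[[None if (r:=bot.solve_ik(*pose(g,az,a(t),-1))) is None else r.round(2)][0] for g,az in[(s,P[2]),(s+[0,0,100],P[2]),([*SC,190],a(11)),([*SC,250],a(11)),([*SC,250],a(191))]])
```

```text
-40 [ 0.63  0.71  0.37 -0.37 -1.82  1.01] [ 0.63  0.64  0.48 -0.4  -1.99  0.94] [ 0.34  0.65  0.22 -0.1  -1.83  1.43] [ 0.34  0.61  0.28 -0.1  -1.93  1.42] None
-35 [ 0.65  0.66  0.3  -0.34 -1.72  1.  ] [ 0.65  0.59  0.42 -0.35 -1.9   0.94] [ 0.34  0.6   0.16 -0.09 -1.74  1.43] [ 0.34  0.56  0.23 -0.09 -1.85  1.42] [ 0.42 -0.12 -0.92  0.64 -0.22 -2.38]
-30 [ 0.67  0.61  0.23 -0.3  -1.63  0.99] [ 0.67  0.54  0.35 -0.31 -1.8   0.94] [ 0.35  0.54  0.1  -0.08 -1.65  1.43] [ 0.35  0.5   0.17 -0.08 -1.76  1.42] [ 0.47 -0.09 -0.76  0.35 -0.41 -2.14]
-25 [ 0.7   0.56  0.16 -0.26 -1.53  0.98] [ 0.7   0.5   0.28 -0.26 -1.71  0.93] [ 0.36  0.49  0.04 -0.07 -1.55  1.42] [ 0.36  0.45  0.12 -0.07 -1.67  1.42] [ 0.47 -0.05 -0.64  0.22 -0.57 -2.01]
-20 [ 0.73  0.51  0.09 -0.22 -1.42  0.95] [ 0.73  0.45  0.21 -0.22 -1.61  0.91] [ 0.36  0.44 -0.02 -0.06 -1.45  1.42] [ 0.36  0.4   0.05 -0.06 -1.57  1.41] [ 0.46 -0.01 -0.54  0.14 -0.7  -1.93]
-15 [ 0.76  0.47  0.01 -0.18 -1.32  0.92] [ 0.76  0.4   0.14 -0.17 -1.51  0.89] [ 0.37  0.39 -0.09 -0.05 -1.36  1.41] [ 0.37  0.34 -0.01 -0.05 -1.48  1.4 ] [ 0.44 
[... 1287 characters left out ...]
0.17 -0.54  1.17] [ 0.46 -0.01 -0.54  0.14 -0.7   1.21] [ 0.36  0.4   0.05 -0.06 -1.57 -1.73]
25 [ 0.94  0.16 -0.84  0.9  -0.44 -0.13] [ 1.03  0.06 -0.63  0.57 -0.71  0.17] [ 0.46  0.01 -0.76  0.3  -0.39  1.04] [ 0.47 -0.05 -0.64  0.22 -0.57  1.13] [ 0.36  0.45  0.12 -0.07 -1.67 -1.73]
30 [ 0.82  0.14 -0.95  1.35 -0.37 -0.47] [ 1.03  0.04 -0.75  0.79 -0.63 -0.03] [ 0.4  -0.02 -0.94  0.65 -0.17  0.75] [ 0.47 -0.09 -0.76  0.35 -0.41  1.  ] [ 0.35  0.5   0.17 -0.08 -1.76 -1.72]
35 None [ 0.98  0.02 -0.86  1.05 -0.56 -0.25] None [ 0.42 -0.12 -0.92  0.64 -0.22  0.76] [ 0.34  0.56  0.23 -0.09 -1.85 -1.72]
40 None [ 0.9   0.01 -0.95  1.37 -0.52 -0.49] None None [ 0.34  0.61  0.28 -0.1  -1.93 -1.72]
```

Slot runs along about 101°. A −40° tool tilt (tool axis parallel to the driver) is reachable at the rest, so the driver will hang vertical when the tool points down. I'll move to the pre-grasp pose and look.

Run:
```python
from h import *
a=np.deg2rad
bot.move_gripper(60)
U=drv(P)[0]
for d in (90,0): print(bot.solve_ik(*pose(hp(P,15+d,0,0),P[2],a(-40),-1)))
bot.move_ptp(*pose(hp(P,105,0,0),P[2],a(-40),-1))
s=bot.read_state();print(s["t"],s["tcp_pos"],pose(hp(P,105,0,0),P[2],a(-40),-1)[0])
t=bot.camera("top");c=bot.camera("scene")
def box(im,n,o):
    im=im.copy()
    return im
def mark(c,n,x0,y0,k):
    for w in((14,14),(-14,14),(-14,-14),(14,-14)):
        q=((proj(n,np.array([hp(P,50,*w),hp(P,-50,*w)]))-[x0,y0]+.5)*k).astype(int);cv2.line(c,tuple(map(int,q[0])),tuple(map(int,q[1])),(0,255,0),1)
    return c
tile("pics/pre.png",[mark(crop(t,140,100,235,220,4.2),"top",140,100,4.2),mark(crop(c,330,125,428,245,4),"scene",330,125,4)])
```

```text
[ 0.5899  0.7574  0.6212 -0.3804 -2.027   0.9616]
[ 0.6275  0.713   0.3738 -0.3741 -1.8248  1.005 ]
4.5333 [573.8694 320.3322 213.1087] [573.4243 321.1757 212.8798]
```

View pics/pre.png

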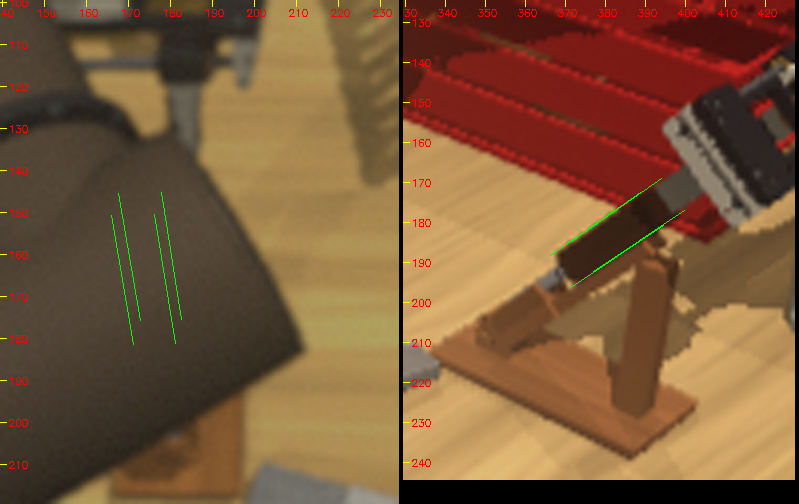

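The scene view shows the overlaid handle outline on the real handle to within about 1 px, with the fingers aligned behind the handle's end at raw (390,175). I'll grasp, lift and carry it over the screw.

Run:
```python
from h import *
a=np.deg2rad
def st(l):
    s=bot.read_state();print(l,round(s["t"],2),s["tcp_pos"],s["contact_force"],"w",round(s["width"],2),"ff",round(s["finger_force"],1));return s
g,q=pose(hp(P,15,0,0),P[2],a(-40),-1)
bot.line_to(g,120);s=st("at")
if np.linalg.norm(s["contact_force"])<12:
    bot.move_gripper(20,50);st("grip")
    bot.line_to(g+[0,0,110],150);st("lift")
    az=a(11);top=pose([*SC,79+25+155],az,0,-1)
    bot.move_ptp(*top);st("over")
    t=bot.camera("top");c=bot.camera("scene")
    tile("pics/over.png",[crop(t,240,100,315,200,5),crop(c,280,140,380,290,4)])
```

```text
at 5.53 [516.3277 318.6323 144.5014] [0.506  0.0222 0.6789] w 59.85 ff 0.0
grip 6.16 [515.5704 318.6486 143.9994] [-0.3357  0.3618  0.1847] w 27.77 ff 49.8
lift 7.04 [515.2058 318.5147 252.9089] [ 0.3589  0.6778 -2.0164] w 27.41 ff 49.8
over 8.16 [569.7726  34.0229 239.5339] [ 0.3508  0.4004 -2.1663] w 27.59 ff 49.8
```

View pics/over.png

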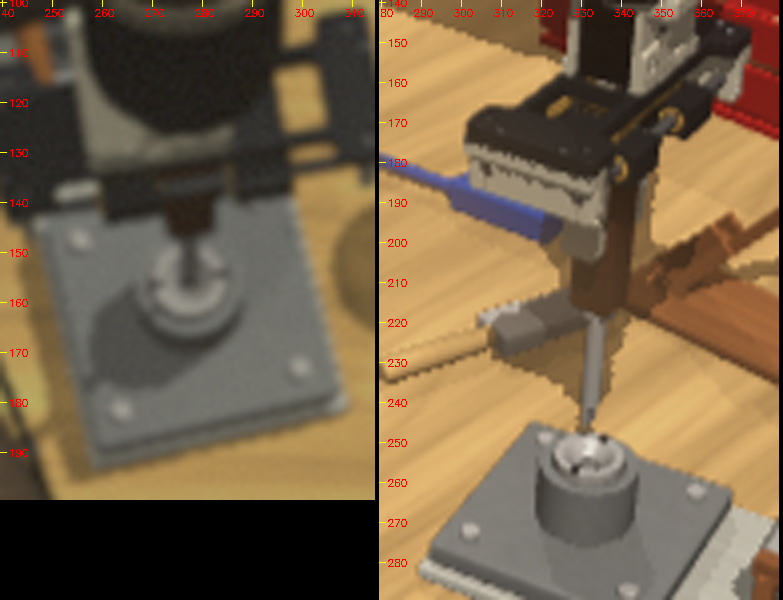

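Run:
```python
from h import *
s=bot.read_state();x,y,z=s["tcp_pos"]
print("expected tip/top",proj("scene",[[x,y,z-136],[x,y,z-46]]),proj("top",[[x,y,z-136],[x,y,z-46]]))
o=(331.3,247.);b=(277.5,156.8)
r=least_squares(lambda p:np.r_[proj("scene",p)[0]-o,proj("top",p)[0]-b],[x,y,z-136]);print("tip",r.x,r.fun)
# head from both in this picture
r=least_squares(lambda p:np.r_[proj("scene",[*p,79])[0]-(280+(590-379)/4-.5,140+456/4-.5),proj("top",[*p,79])[0]-(240+190/5-.5,100+282/5-.5)],[570,33]);print(r.x,r.fun)
```

```text
expected tip/top [[332.0621 245.1511]
 [334.4894 215.4426]] [[277.6579 153.1068]
 [277.2492 142.459 ]]
tip [564.3585  36.6255  92.3606] [-0.7234  0.1602 -0.6013 -0.5969]
[571.5517  34.8649] [-0.2758 -0.6362  0.1311 -0.597 ]
```

The driver is held vertical. In the scene view its tip is at raw (331,247), so it hangs about 4 mm towards the robot from the tool axis and about 9 mm lower than assumed. I'll correct for both and insert with a force guard.

```bash
cat >> h.py <<'E'
def st(l):
    s=bot.read_state();print(l,round(s["t"],2),s["tcp_pos"],"F",s["contact_force"].round(1),"M",s["moment"].round(2),"w",round(s["width"],2),"ff",round(s["finger_force"],1));return s
E
python3 - <<'E'
from h import *
s=bot.read_state();f0=s["contact_force"]
p=np.array([575,34.5,232.]);bot.line_to(p,60);s=st("a")
for i in range(24):
    p[2]-=2.5;bot.line_to(p,40);s=bot.read_state();d=s["contact_force"]-f0
    print(p.round(1),s["tcp_pos"].round(1),d.round(1))
    if d[2]>10 : break
    if np.hypot(*d[:2])>3: p[:2]+=np.clip(d[:2]*.15,-1,1)
st("end")
E
```

```text
a 8.57 [575.0149  34.8347 230.7844] F [ 0.3  1.  -1.3] M [-0.1   0.15 -0.06] w 27.86 ff 49.8
[575.   34.5 229.5] [574.9  34.5 229.4] [ 0.6 -0.2  0.8]
[575.   34.5 227. ] [574.9  34.4 226.9] [-0.5  0.5 -0.5]
[575.   34.5 224.5] [574.9  34.5 224.3] [ 0.   0.2 -0.7]
[575.   34.5 222. ] [574.9  34.5 221.8] [-0.1  0.4 -0.6]
[575.   34.5 219.5] [574.9  34.5 219.3] [ 1.2  0.6 -1.2]
[575.   34.5 217. ] [574.9  34.5 216.8] [-0.1 -0.9 -0.6]
[575.   34.5 214.5] [574.9  34.4 214.3] [ 1.3  0.4 -1.4]
[575.   34.5 212. ] [574.9  34.5 211.7] [0.2 0.4 0.3]
[575.   34.5 209.5] [574.9  34.5 209.3] [ 0.8  0.7 -0. ]
[575.   34.5 207. ] [574.9  34.5 206.8] [ 1.2 -0.  -0.6]
[575.   34.5 204.5] [574.7  34.6 204.2] [ 0.8  1.1 -0.5]
[575.   34.5 202. ] [574.8  34.7 201.6] [-0.4  2.6 -1.8]
[575.   34.5 199.5] [574.8  34.7 199.1] [-0.6  2.1 -1.4]
[575.   34.5 197. ] [574.8  34.6 196.7] [-1.3  2.9 -1.6]
[574.8  34.9 194.5] [574.7  34.9 194.3] [-0.5  2.1 -0.5]
[574.8  34.9 192. ] [574.8  34.9 191.9] [-0.2  3.3 -0.2]
[574.8  35.4 189.5] [575.1  35.3 191. ] [-4.6  2.3 10.3]
end 12.82 [575.1129  35.2687 190.9863] F [-5.   2.1  8.9] M [1.08 2.43 0.03] w 27.46 ff 49.9
```

Run:
```python
from h import *
s=bot.read_state();p=s["tcp_pos"].copy()
bot.line_to([574.8,35.4,191],40)
bot.move_gripper(70);bot.line_to([575,35,255],120);bot.pause(.5);s=st("up")
t=bot.camera("top");c=bot.camera("scene")
tile("pics/rel.png",[crop(t,240,90,315,200,5),crop(c,285,180,375,290,4.5)])
```

```text
up 15.13 [574.9642  35.0093 254.8362] F [-0.3  0.1  0.8] M [-0.1   0.15  0.03] w 70.0 ff 0.0
```

View pics/rel.png

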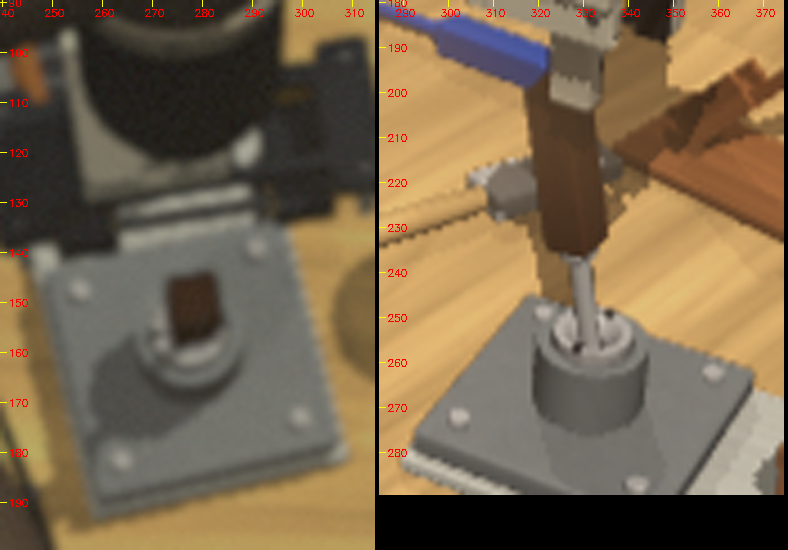

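Run:
```python
from h import *
def ax(p,s): return np.array([571.5+p[0]*s,35+p[1]*s,p[2]+s])
def f(p):
    r=list(proj("top",ax(p,190))[0]-(278.1,147.9))
    r.append(proj("scene",ax(p,90))[0][0]-328.1);r.append(proj("scene",ax(p,90))[0][1]-234.3)
    A,B=proj("scene",[ax(p,100),ax(p,170)])
    for o in((328.1,230.6),(325.9,204.4)):
        r.append(A[0]+(o[1]-A[1])/(B[1]-A[1])*(B[0]-A[0])-o[0])
    return r
r=least_squares(f,[0,0,40]);print("lean deg",np.degrees(r.x[:2]),"tip z",r.x[2],r.fun,"at155",ax(r.x,155))
print(proj("top",ax([0,0,40],190)),proj("scene",[ax([0,0,40],90)]))
```

```text
lean deg [-9.0558 -1.2619] tip z 41.03284962703196 [ 0.052   0.0668  0.3253 -0.0157  0.0037 -0.0832] at155 [547.0016  31.5861 196.0328]
[[276.8731 137.2304]] [[333.3231 236.7276]]
```

It stands in the well, leaning about 9° towards the robot, with its tip at z≈41, which is consistent with being seated. I'll regrip with the fingers closing along the lean, turned 90° so that closing straightens it.

Run:
```python
from h import *
a=np.deg2rad;az=a(101);q,_=tq(az,0,1)
L=np.array([-np.sin(az),np.cos(az),0])
ax=np.array([571.5,35,0])
bot.move_gripper(88)
bot.line_to(ax+14*L+[0,0,255],100,q);st("rot")
bot.line_to(ax+14*L+[0,0,178],80);s=st("down")
if np.linalg.norm(s["contact_force"])<8:
    bot.line_to(ax+[0,0,178],40);st("shift")
    bot.move_gripper(20,58);bot.pause(.2);st("grip")
    t=bot.camera("top");c=bot.camera("scene")
    tile("pics/grip2.png",[crop(t,240,90,315,200,5),crop(c,285,180,375,290,4.5)])
```

```text
rot 17.52 [557.7722  32.3113 254.9891] F [-0.3  0.4 -0.4] M [0.02 0.12 0.02] w 87.69 ff 0.0
down 18.62 [558.1312  32.4259 178.5562] F [ 0.3 -0.4 -0. ] M [0.   0.11 0.  ] w 87.52 ff 0.0
shift 19.12 [571.5704  35.0025 177.8039] F [-0.3 -0.1  0.7] M [-0.02  0.15  0.  ] w 87.67 ff 0.0
grip 20.3 [571.6973  35.0874 178.0156] F [ 1.6 -0.4 -1.6] M [ 0.02 -0.44  0.02] w 27.75 ff 58.0
```

View pics/grip2.png

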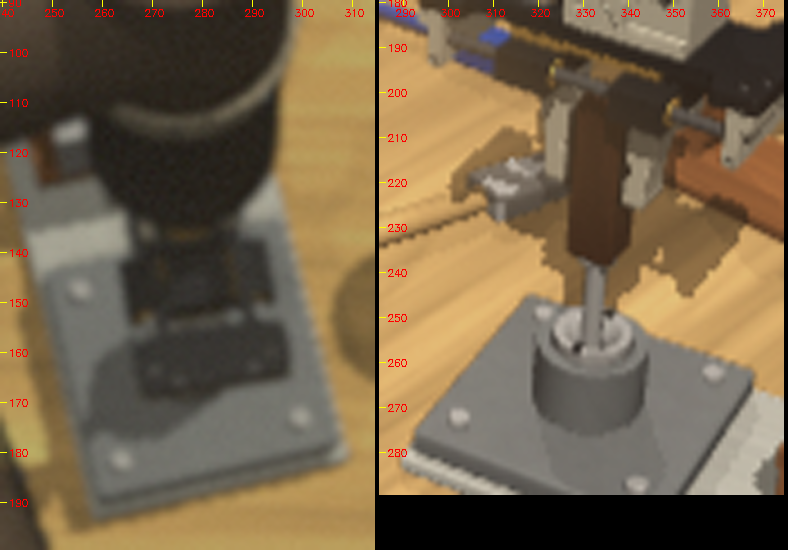

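```bash
cat > turn.py <<'E'
from h import *
import sys
a=np.deg2rad
s=st("start");az=float(sys.argv[1]);az1=float(sys.argv[2]);mz0=float(sys.argv[3]);z=s["tcp_pos"][2]
q,_=tq(az,0,1)
for i in range(14):                    # press
    s=bot.read_state()
    if s["contact_force"][2]>11: break
    z-=.7;bot.line_to([571.5,35,z],30,q)
st("pressed")
while az>az1:
    az-=.08;z-=.3;q,_=tq(az,0,1)
    fz=s["contact_force"][2];z-=np.clip((14-fz)*.06,-.8,1.2)
    bot.line_to([571.5,35,z],40,q);s=bot.read_state()
    print(round(az,2),round(s["t"],2),"zc %.1f z %.1f"%(z,s["tcp_pos"][2]),s["contact_force"].round(1),s["moment"].round(2),round(s["joint_pos"][5],2))
    if abs(s["moment"][2]-mz0)>.75 or s["contact_force"][2]>45: break
st("end")
E
python3 turn.py 1.763 1.36 0.02
```

```text
start 20.4 [571.6662  35.0464 178.0024] F [ 1.9 -0.1 -1.7] M [ 0.06 -0.51 -0.03] w 27.86 ff 58.0
pressed 23.15 [571.819   34.973  171.7939] F [ 0.6  1.6 11.8] M [ 0.64 -0.12 -0.03] w 27.89 ff 58.0
1.68 23.4 zc 169.9 z 171.8 [-0.6  0.1 13.5] [ 0.52 -0.09  0.01] -0.29
1.6 23.65 zc 169.5 z 171.8 [-0.2  1.1 14.5] [ 0.33 -0.18 -0.  ] -0.37
1.52 23.9 zc 169.3 z 171.7 [-0.2  1.8 15.7] [ 0.36 -0.18 -0.01] -0.45
1.44 24.15 zc 169.1 z 171.6 [ 0.6  0.9 16. ] [ 0.39 -0.06  0.12] -0.53
1.36 24.4 zc 168.9 z 171.4 [ 0.7  0.6 16.8] [0.37 0.02 0.11] -0.61
1.28 24.65 zc 168.8 z 171.1 [ 1.5  1.3 15.2] [ 0.44 -0.13  0.11] -0.69
end 24.65 [572.3879  34.8812 171.0873] F [ 1.5  1.3 15.2] M [ 0.44 -0.13  0.11] w 27.37 ff 58.0
```

```bash
sed -i 's/>.75/>.45/' turn.py; python3 turn.py 1.283 -0.25 0.0
```

```text
start 24.65 [572.3879  34.8812 171.0873] F [ 1.5  1.3 15.2] M [ 0.44 -0.13  0.11] w 27.37 ff 58.0
pressed 24.65 [572.3879  34.8812 171.0873] F [ 1.5  1.3 15.2] M [ 0.44 -0.13  0.11] w 27.37 ff 58.0
1.2 24.9 zc 170.9 z 171.3 [ 5.6 -1.   1.5] [-0.28 -2.56  0.16] -0.77
1.12 25.15 zc 169.8 z 170.9 [ 3.1 -0.3  6.2] [-0.02 -1.56  0.17] -0.85
1.04 25.4 zc 169.0 z 170.5 [2.2 0.2 9.5] [ 0.15 -1.02  0.14] -0.93
0.96 25.65 zc 168.5 z 170.1 [ 1.   0.8 10.6] [ 0.33 -0.67  0.15] -1.01
0.88 25.9 zc 168.0 z 169.8 [ 1.9  0.6 12.7] [ 0.4  -0.32  0.11] -1.09
0.8 26.15 zc 167.6 z 169.5 [-0.5  1.2 13.3] [ 0.53 -0.14  0.12] -1.17
0.72 26.4 zc 167.3 z 169.1 [-0.2  1.8 14.4] [ 0.65 -0.07  0.12] -1.25
0.64 26.65 zc 167.0 z 168.8 [ 0.6  0.6 13.7] [ 0.74 -0.07  0.13] -1.33
0.56 26.9 zc 166.7 z 168.5 [-0.7  1.6 13.3] [0.89 0.02 0.11] -1.41
0.48 27.15 zc 166.3 z 168.2 [ 0.1  0.7 14.5] [1.02 0.11 0.1 ] -1.49
0.4 27.4 zc 166.0 z 167.8 [-0.3  1.8 12.8] [1.06 0.13 0.1 ] -1.57
0.32 27.65 zc 165.7 z 167.5 [-0.2  2.5 14. ] [1.23 0.25 0.17] -1.65
0.24 27.9 zc 165.4 z 167.2 [-0.6  2.5 13. ] [1.32 0.26 0.15] -1.73
0.16 28.15 zc 165.0 z 166.9 [-0.9  2.7 14.4] [1.45 0.32 0.21] -1.81
0.08 28.4 zc 164.7 z 166.6 [-0.7  2.4 13.8] [1.57 0.3  0.14] -1.89
0.0 28.65 zc 164.4 z 166.2 [-1.3  2.9 14.7] [1.66 0.28 0.13] -1.97
-0.08 28.9 zc 164.2 z 166.1 [-1.1  3.5 14.6] [1.71 0.42 0.21] -2.05
-0.16 29.15 zc 163.9 z 166.1 [-1.4  3.6 16.4] [1.71 0.65 0.33] -2.13
-0.24 29.4 zc 163.7 z 166.1 [-2.2  3.5 16.1] [1.82 0.63 0.38] -2.21
-0.32 29.65 zc 163.6 z 166.1 [-1.6  5.  17.4] [1.82 0.73 0.52] -2.29
end 29.65 [572.2412  35.6265 166.0686] F [-1.6  5.  17.4] M [1.82 0.73 0.52] w 27.6 ff 58.0
```

The screw stopped sinking at tool z = 166.1 after 5.65 mm, about 1.41 rad, and the torque rose from 0.14 to 0.52 N m, so it is home. I'll ease the twist, lift out and go over the pot with a slight lean.

```bash
cat >> h.py <<'E'
AZ=-.3;TL=np.deg2rad(-8);D=np.array([np.cos(AZ),np.sin(AZ),0])
def potpose(tipz,off=23,dx=(0,0),LEN=132):   # TCP so that the tip is at POT+off*D, height tipz
    q,z=tq(AZ,TL,1);return np.array([*(POT+np.array(dx)),tipz])+off*D-LEN*z,q
E
python3 - <<'E'
from h import *
q,_=tq(-.1,0,1);s=bot.read_state()
bot.line_to([571.5,35,165.5],60,q);st("unwound")
bot.line_to([571.5,35,295],150);st("up")
p,q=potpose(115);print(bot.solve_ik(p,q),bot.solve_ik(*potpose(6)))
bot.move_ptp(p,q);st("over")
t=bot.camera("top");c=bot.camera("scene")
def dot(c,n,x0,y0,k):
    for P3 in([*POT,115],):
        P3=np.array(P3)+23*D;u=(proj(n,P3)[0]-[x0,y0]+.5)*k;cv2.circle(c,tuple(map(int,u)),3,(0,255,0),1)
    return c
tile("pics/pot.png",[dot(crop(t,365,110,430,195,4),"top",365,110,4),dot(crop(c,185,200,265,370,3.5),"scene",185,200,3.5),crop(c,305,235,355,280,4),])
E
```

```text
unwound 30.02 [571.8057  35.5042 166.2633] F [1.5 4.  7.6] M [ 1.64 -0.84  0.23] w 27.7 ff 58.0
up 31.03 [570.4442  34.786  293.235 ] F [-0.  -0.2 -2. ] M [-0.06  0.01 -0.  ] w 27.76 ff 58.0
[-0.2184  0.4407  0.1772 -0.0114 -1.4465 -1.6502] [-0.2184  0.5071  0.0333 -0.012  -1.2361 -1.6477]
over 32.4 [ 595.6444 -323.035   246.1317] F [ 0.8  0.2 -1.2] M [-0.13 -0.59 -0.03] w 27.86 ff 58.0
```

View pics/pot.png

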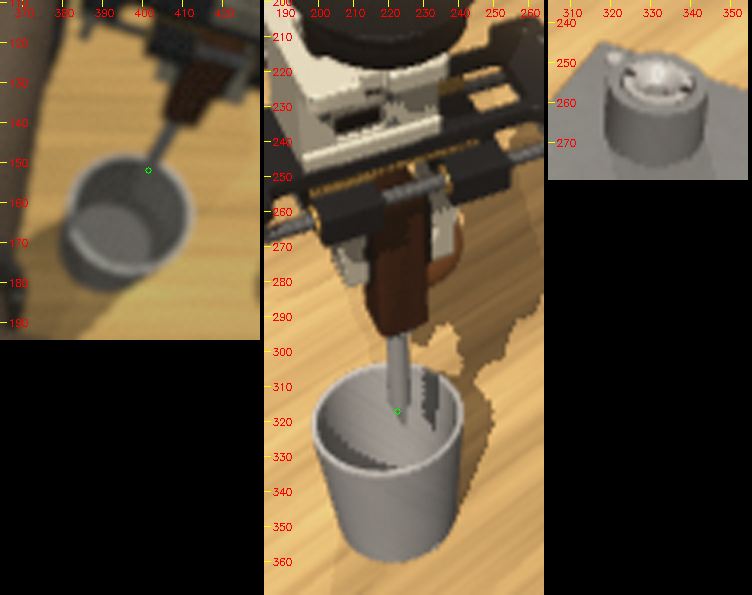

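The screw head is flush, with its notches now turned. The tip is over the pot's inside, near the predicted dot and about 9 mm lower. I'll lower it with a force guard, release and retreat.

Run:
```python
from h import *
f0=bot.read_state()["contact_force"]
for z in [90,60,40,25]+list(np.arange(22,-8,-2.)):
    p,q=potpose(z,20,LEN=140);bot.line_to(p,100 if z>25 else 40,q);s=bot.read_state();d=s["contact_force"]-f0
    print(z,s["tcp_pos"].round(1),d.round(1))
    if d[2]>3 or np.hypot(*d[:2])>5:break
st("down")
bot.move_gripper(60);bot.pause(.3)
_,tz=tq(AZ,TL,1)
p=bot.read_state()["tcp_pos"];bot.line_to(p-90*tz,120);bot.pause(.5);st("clear")
t=bot.camera("top");c=bot.camera("scene")
tile("pics/end.png",[crop(t,365,110,430,195,4),crop(c,185,220,265,370,3.5)])
```

```text
90 [ 593.2 -322.8  228.3] [ 0.4  0.5 -0.6]
60 [ 593.3 -323.7  198.6] [ 0.8  0.2 -0.5]
40 [ 593.1 -323.6  178.6] [-0.9  0.2 -0.5]
25 [ 593.2 -323.6  163.4] [ 0.2  0.8 -0.4]
22.0 [ 593.2 -323.5  160.5] [-0.1  0.5 -1.3]
20.0 [ 593.2 -323.6  158.5] [-0.4  0.9 -0.5]
18.0 [ 593.2 -323.5  156.4] [ 0.3  0.3 -0.8]
16.0 [ 593.2 -323.5  154.4] [-0.4  0.6 -0.5]
14.0 [ 593.2 -323.6  152.5] [ 0.3  0.6 -0.9]
12.0 [ 593.2 -323.5  150.5] [ 0.6  0.8 -1.2]
10.0 [ 593.2 -323.6  148.4] [ 0.2  0.4 -0.9]
8.0 [ 593.2 -323.5  146.5] [-0.4  1.5 -1.4]
6.0 [ 593.2 -323.5  144.5] [-0.2  0.6 -0.9]
4.0 [ 593.2 -323.5  142.5] [-0.2  1.  -1.2]
2.0 [ 593.2 -323.5  140.4] [ 0.5  0.4 -1.6]
0.0 [ 593.2 -323.5  138.4] [-0.2  0.9 -0.5]
-2.0 [ 593.5 -323.7  137.2] [-0.6  1.5  3.4]
down 37.4 [ 593.4828 -323.692   137.1589] F [-0.5  0.9  2.6] M [ 0.   -0.16  0.01] w 27.85 ff 58.0
clear 39.86 [ 605.235  -327.2703  225.5897] F [-0.6 -0.4 -0.7] M [-0.18 -0.48  0.03] w 59.99 ff 0.0
```

View pics/end.png

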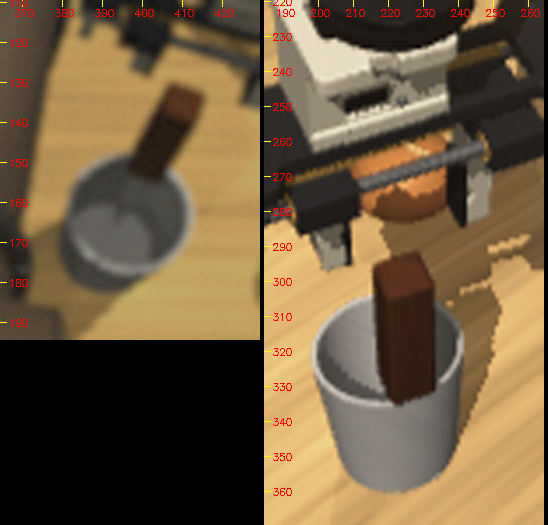

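The driver stands in the grey pot, leaning on its rim, with the pot still at scene raw (220,320) and the gripper clear.

Run:
```python
from plant import bot
print(bot.close_job())
```

```text
the job is handed in; nothing more can be done
None
```

The job is handed in at about 40 s of the 61 s allowed: the screw was turned clockwise until it stopped, flush with the boss, and the dark wooden screwdriver stands released in the grey steel pot, leaning on the rim; the hand-in call returned no verdict.

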